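Release a drilling template from its lever clamp block and stand it in the rack

TASK

The plywood drilling template is locked in one of the two clamp blocks. Swing that block's lever fully open and leave it open, only then draw the template straight up out of its slot by its tab, and set it down gently, upright with the tab on top, fully home in the wide slot of the rack. Leave the empty clamp block and its lever, and everything else on the bench, as they are.

Things in the scene. Friction and masses are not known exactly. Their poses are not given: they have to be found in the camera images.
- block: the loaded brown wooden clamp block, fixed to the bench, 200 (its x) x 70 (y) x 55 mm high; origin at the centre of its underside. A slot 126 mm long, 12 mm wide and 40 mm deep (floor 15 mm above the underside) runs along its x axis through the middle. The lever sits on its -x end, the end nearer the robot
- lever (a joint): steel L-shaped clamp lever of the loaded block, hinged about the block's y axis: 0 = shut (handle upright, nose lying over the template's shoulder), 1.5 rad = fully open (handle folded down level, pointing to the block's -x). Stiff enough to stay where it is left; needs about 4 N at the bar
- lever_hinge (a point): hinge axis of that lever: 80 mm towards -x from the block's centre, 79 mm above the bench, between two steel cheeks; axes as the block's
- lever_bar (a point): centre of the round wooden cross bar (T-bar) at the end of that lever's handle, 75 mm from the hinge. The bar is 15 mm thick and 100 mm long, parallel to the block's y axis (50 mm each side of the 12 mm wide handle arm)
- template: plywood drilling template, an upside-down T, 9 mm thick (its y): foot 120 mm wide (x) and 55 mm high (z), tab above it 70 mm wide and 80 mm high, 135 mm in all, about 90 g, three dark holes. Origin at the centre of its lower edge. At the start it stands in the block's slot, 40 mm deep, lower edge 15 mm above the bench
- template_top (a point): middle of the upper edge of the template's tab, 135 mm above its origin
- rack: low rack fixed to the bench: dark base board 180 (its x) x 100 (y) x 12 mm with two plywood fences along x, 150 mm long, 12 mm thick, leaving a slot 18 mm wide and 45 mm deep between them, along x through the middle; slot floor 12 mm and fence tops 57 mm above the bench, stops at both ends leave 150 mm of length (stop tops 42 mm above the bench). Origin at the centre of its underside
- spare_block: the second clamp block, the same as the loaded one but empty, lever shut; not to be used. Origin at the centre of its underside
- spare_lever_bar (a point): centre of the cross bar of the empty block's lever
- screw_clamp_a: wooden hand screw clamp, 150 x 85 x 32 mm plus handles, lying at the left; bystander
- screw_clamp_b: wooden hand screw clamp, same size, lying at the right; bystander
- spring_clip: steel spring clip, 110 x 25 x 16 mm, lying between the stations; bystander
- glue_brush: glue brush, 150 mm long, lying between the stations; bystander
- glue_bottle: white glue bottle, 64 mm across, 170 mm high, standing at the far side; bystander
Mind the look-alikes: they are no part of the job. What is shaped like the template but pink or red is not meant.

How it is judged:
By the outcome, as a careful person would: the job done as asked, in the order asked, and still so for the second after the job is handed in, with the robot touching nothing.
It also fails if it takes over 56 s, if anything falls off the work surface, if the arm or the gripper's body presses on something with over 40 N, if the wrist force passes 120 N, or if a joint passes its speed limit or range.

ROBOT

A 6-joint arm with a two-finger parallel gripper is mounted at the origin on the work surface. World frame = base frame: x ahead of the robot, y to its left, z up, the work surface at z = 0. Lengths are in m, angles in degrees, forces in N, time in s.
With the tool pointing down it reaches from about 0.35 to 0.875 m from the base axis. Payload 4.2 kg.
Tool frame: the origin (TCP) lies midway between the tips of the shut fingers; the grasp point (between the pads) lies 19 mm behind it; z points along the fingers, y is the line along which they close (so a half turn about z gives the same grasp; the last joint's range is limited). The gripper opens to 87 mm and grips with 3 to 60 N. Pads are 19 mm wide; open, the fingers measure 117 mm over their backs; the gripper's body (75 mm by 190 mm) begins 51 mm behind the grasp point.
Start: joints at [-57.204, 22.042, 0.453, 0, -68.411, -14.817], TCP at [0.193, -0.594, 0.223] pointing down, gripper open.
Joint ranges: [-179.83, 179.83], [-69.29, 118.12], [-61.27, 80.66], [-181.25, 117.63], [-171.15, -9.14], [-177.46, 177.46]. Speed limits (degrees/s): [159.86, 159.86, 180, 180, 180, 180].

INTERFACE

Orientations are given as a 3x3 rotation matrix whose columns are the frame's x, y, z axes.
In Python, from station import * gives the robot as it stands.
- The arm moves only by the tool move_arm, never from a script. Its argument "targets" is text: rows parted by semicolons, each of 4 numbers parted by spaces: the shift along the world's x, y, z in units of 25 mm (1.0 is 25 mm), then the turn about the world's z in units of 5 degrees (1.0 is 5 degrees). In form: tx ty tz spin; .... A call has 1 to 10 rows; each row shifts and turns the commanded pose from where the row before left it; what a row does not reach is not made up. A row lasts 1/12 s, in which the tool goes at most 41.7 mm and 7.16 degrees, less where a joint would pass 70% of its speed; a pose out of reach is approached as far as the arm can. A call is refused whole if a number of a shift passes 1 or a number of a turn 1, either way. A call with a gripper value outside its range is refused whole. "gripper" is the finger opening in mm, from 0 to 87, set as the call begins (left out, the last holds). The fingers move at their own pace and stop on an object; the grip force is fixed at half the most. Time passes only in rows, so rows that do not move let the fingers close. It gives the time, the measured TCP pose, the force, the opening and the grip force at its end, in the units of the state.
- sense(): the state, without advancing time (a new reading comes with each control period).
- capture(name): name is "scene" or "top"; returns a dict with "image" (400x640x3 uint8, blue, green, red), "fx", "fy", "cx", "cy" (pixels), "world_from_camera" (4x4, takes a point from camera to world coordinates). Camera axes: x right, y up, looking along -z (the intrinsics and any distortion apply to the point x, -y, -z); pixel columns grow to the right and rows downward; lengths in m; the calibration is good to about 2 mm. A picture is of the moment at which its call begins. There is no depth.
- finish_job(): hands the job in; it is judged then, once.
The state is a dict: "time_s": time; "joints": joint angles; "joint_velocities": joint speeds; "effort": joint torques, N m; "tcp_pos": TCP position; "ee_rot": TCP orientation; "wrist_force": force on the tool from outside, world axes, zero at the start; "moment": the same for the moment, N m; "gripper_width": opening from 0.0 (shut) to 1.0 (fully open); "gripper_force": force on a finger pad.
Only numpy, scipy, OpenCV 4.12 (cv2) and the standard library are available. Lean on these libraries where they do the work, as an engineer would, in place of code of your own. Each camera call takes 0.05 s, during which the arm holds its last target. There are 200 camera calls.

## Working session

There is one attempt and no reset: what is moved stays moved. The work goes in short steps, Python scripts to look and compute and a tool call to move; the robot and the scene stay as the last step left them, time stands still between calls to the robot, and variables do not carry over. Pictures are saved under pics/ and viewed, at most 10 in all, crops included, and the job is handed in when it is done.

Besides the shell and the picture viewer there is one more tool, called as name(argument=value, ...) on one line, values as JSON. move_arm: Moves the arm, as the interface text tells. Its arguments: {"type":"object","properties":{"targets":{"type":"string"},"gripper":{"type":"number"}},"required":["targets"]}

```bash
mkdir -p pics; cat > h.py <<'E'
from station import *
import numpy as np, cv2
def save(cap,name,crop=None,scale=1):
    im=cap["image"]
    if crop: a,b,c,d=crop; im=im[b:d,a:c]
    cv2.imwrite("pics/"+name,cv2.resize(im,None,fx=scale,fy=scale,interpolation=cv2.INTER_CUBIC))
def K(c): return c["fx"],c["fy"],c["cx"],c["cy"]
def proj(c,P):
    P=np.atleast_2d(P); T=np.linalg.inv(c["world_from_camera"]); q=P@T[:3,:3].T+T[:3,3]
    fx,fy,cx,cy=K(c); return np.c_[cx+fx*q[:,0]/-q[:,2], cy+fy*-q[:,1]/-q[:,2]]
def ray(c,u,v):
    fx,fy,cx,cy=K(c); T=c["world_from_camera"]; d=T[:3,:3]@np.array([(u-cx)/fx,-(v-cy)/fy,-1.]); return T[:3,3],d/np.linalg.norm(d)
def atz(c,u,v,z): o,d=ray(c,u,v); return o+d*(z-o[2])/d[2]
def tri(c1,p1,c2,p2):
    o1,d1=ray(c1,*p1);o2,d2=ray(c2,*p2)
    s=np.linalg.lstsq(np.c_[d1,-d2],o2-o1,rcond=None)[0]; a=o1+d1*s[0]; b=o2+d2*s[1]; return (a+b)/2,np.linalg.norm(a-b)
E
python3 - <<'E'
from h import *
import pickle
s=capture("scene");t=capture("top");pickle.dump((s,t),open("c0.pkl","wb"))
save(s,"s0.png",scale=1.25);save(t,"t0.png",scale=1.25)
for c in(s,t):print({k:v for k,v in c.items() if k!="image"})
print(sense())
E
```

```text
{'fx': 433.22159210555725, 'fy': 433.22159210555725, 'cx': 316.1745156829038, 'cy': 199.72646044530256, 'world_from_camera': array([[-0.60565451, -0.43555957,  0.66593579,  1.49818405],
       [ 0.7956076 , -0.34601023,  0.49727806,  0.66250415],
       [ 0.01382637,  0.83100227,  0.55609716,  0.86354175],
       [ 0.        ,  0.        ,  0.        ,  1.        ]])}
{'fx': 382.19944315601543, 'fy': 382.19944315601543, 'cx': 322.8614074607925, 'cy': 197.5514289694839, 'world_from_camera': array([[ 0.00914115,  0.99782134, -0.06533768,  0.53674888],
       [-0.99991113,  0.00848709, -0.01028108,  0.01095358],
       [-0.00970415,  0.06542585,  0.99781025,  1.30609393],
       [ 0.        ,  0.        ,  0.        ,  1.        ]])}
{'time_s': 0.1, 'joints': array([-5.72054331e+01,  2.20850952e+01,  3.87678345e-01, -2.49420925e-02,
       -6.84116408e+01, -1.48152227e+01]), 'joint_velocities': array([-0.12825483, -0.1366975 ,  0.15952662,  0.09635373, -0.0595174 ,
       -0.05290045]), 'effort': array([-8.87789356e-04, -3.91688991e+01,  1.87935019e+01,  4.23180833e+00,
        1.35009759e-02, -7.44630597e-05]), 'tcp_pos': array([ 0.19275415, -0.5939653 ,  0.22158372]), 'ee_rot': array([[-9.51217373e-01, -3.08520716e-01, -6.90655969e-04],
       [-3.08521474e-01,  9.51215638e-01,  1.81925836e-03],
       [ 9.56838673e-05,  1.94359235e-03, -9.99998107e-01]]), 'wrist_force': array([-0.51129594, -0.14703163, -0.09706807]), 'moment': array([ 0.02016284,  0.04261062, -0.05160957]), 'gripper_force': 0.0, 'gripper_width': 1.0035522253514852}
```

View pics/s0.png

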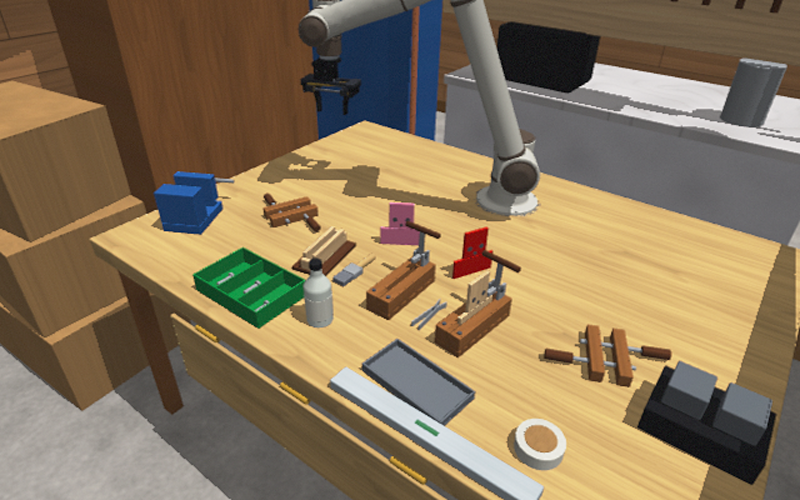

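View pics/t0.png

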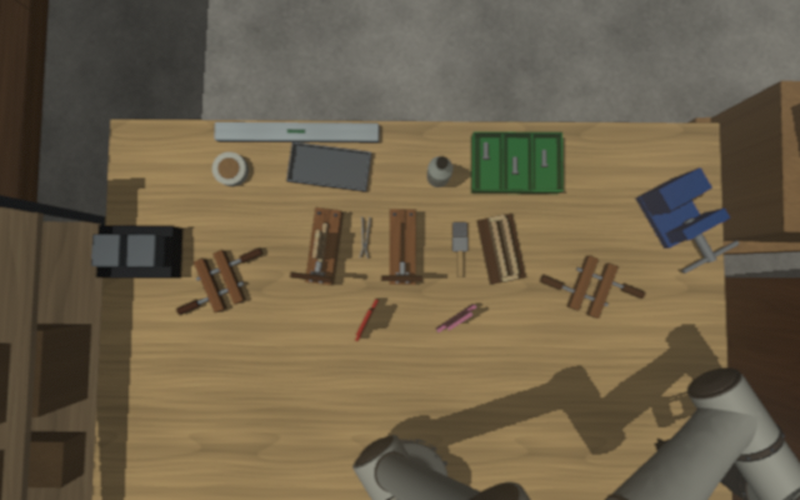

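The scene view shows the loaded block near (473,320), with the plywood tab at (480,290) and its T-bar at (500,258). The empty block is at (402,285) and the rack at (325,250). Candidates for the template are plywood in the block (480,290), red (472,252) and pink (400,223). I choose the plywood one. Next I'll take close crops.

```bash
python3 - <<'E'
from h import *
import pickle
s,t=pickle.load(open("c0.pkl","rb"))
save(t,"t1.png",(225,155,425,280),4)
save(s,"s1.png",(225,170,425,290),4)
E
```

```text
(no output)
```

View pics/t1.png

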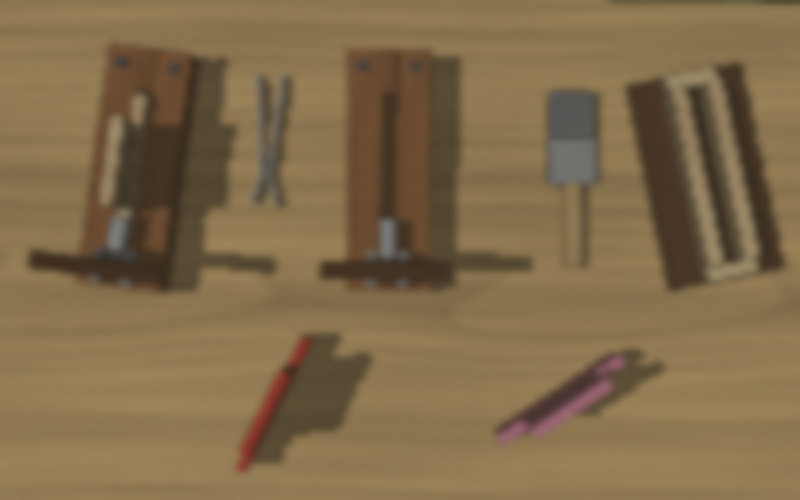

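View pics/s1.png

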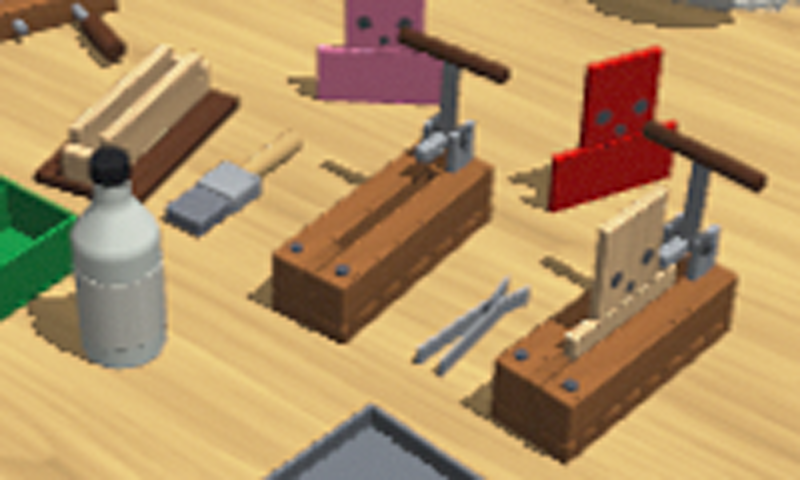

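```bash
cat > fit.py <<'E'
from h import *
import pickle
from scipy.optimize import least_squares
s,t=pickle.load(open("c0.pkl","rb"))
S=lambda u,v:(225+(u-1.5)/4,170+(v-1.5)/4)
Tp=lambda u,v:(225+(u-1.5)/4,155+(v-1.5)/4)
def fit(obs,p0):
    def world(p,P): c,n=np.cos(p[2]),np.sin(p[2]); return np.array([p[0]+c*P[0]-n*P[1],p[1]+n*P[0]+c*P[1],P[2]])
    f=lambda p:np.concatenate([proj(c,world(p,P))[0]-px for P,c,px in obs])
    r=least_squares(f,p0,loss="soft_l1"); print(r.x[:2].round(4),np.degrees(r.x[2]).round(2),"res px",f(r.x).round(1)); return r.x
h=.055
print("block");b=fit([((.1,.035,h),t,Tp(110,44)),((.1,-.035,h),t,Tp(192,54)),((-.1,-.035,h),t,Tp(167,290)),((-.1,.035,h),t,Tp(80,283)),
 ((.1,-.035,h),s,S(495,362)),((.1,.035,h),s,S(567,405)),((-.1,.035,h),s,S(736,272)),((.1,.035,0),s,S(567,462)),((.1,-.035,0),s,S(497,415))],[.6,.1,0])
print("spare");fit([((.1,.035,h),t,Tp(346,50)),((.1,-.035,h),t,Tp(432,50)),((-.1,-.035,h),t,Tp(432,288)),((-.1,.035,h),t,Tp(346,288)),
 ((.1,-.035,h),s,S(273,257)),((.1,.035,h),s,S(345,288)),((-.1,.035,h),s,S(493,170)),((.1,.035,0),s,S(345,342))],[.6,0,0])
print("rack");fit([((.09,.05,.012),t,Tp(628,85)),((.09,-.05,.012),t,Tp(740,64)),((-.09,-.05,.012),t,Tp(783,267)),((-.09,.05,.012),t,Tp(670,290)),
 ((.09,-.05,.012),s,S(36,178)),((-.09,.05,.012),s,S(239,97)),
 ((.075,.021,.057),t,Tp(668,82)),((.075,-.021,.057),t,Tp(715,70)),((-.075,.021,.057),t,Tp(710,282)),((-.075,-.021,.057),t,Tp(758,270))],[.6,-.2,0])
print("bar",tri(s,S(706,155),t,Tp(100,267)), "spare bar",tri(s,S(455,55),t,Tp(386,270)))
print("top mid",tri(s,S(631,209),t,Tp(114,161)))
print("tab top ends",tri(s,S(599,231),t,Tp(117,117)),tri(s,S(665,190),t,Tp(109,206)))
c,n=np.cos(b[2]),np.sin(b[2])
for P in((-.08,0,.154),(0,0,.15),(-.155,0,.079)):print("pred",P,b[0]+c*P[0]-n*P[1],b[1]+n*P[0]+c*P[1])
print("red",atz(t,*Tp(242,468),.05),atz(t,*Tp(305,340),.05))
print("clip",atz(t,*Tp(270,140),.01))
E
python3 fit.py
```

```text
block
[0.6181 0.2342] -5.55 res px [-0.2  0.4  0.3  0.1 -0.5  1.5  0.1  1.  -0.8 -0.5  1.3  0.8 -0.2  0.3
 -0.3  1.2 -2.4  0.8]
spare
[0.6199 0.0274] 0.73 res px [-0.1 -0.2 -0.3 -0.3 -0.   1.1  0.   1.2 -0.8 -0.3 -0.2  1.1  0.2 -0.8
 -0.3  1.8]
rack
[ 0.6198 -0.2385] 12.29 res px [-1.3 -0.  -0.5 -0.8  0.4  0.4 -0.4  0.7 -0.8 -0.7  0.3  0.5  0.2  1.7
  1.   2.1 -0.3 -3.4  0.3 -3.1]
bar (array([0.53689132, 0.24516268, 0.15589669]), np.float64(0.005904361849470349)) spare bar (array([0.53730917, 0.02844563, 0.15718483]), np.float64(0.0026936040843913724))
top mid (array([0.61868527, 0.23471755, 0.15093918]), np.float64(0.0001812223017263931))
tab top ends (array([0.65308155, 0.23165747, 0.15113213]), np.float64(0.003158834645842328)) (array([0.58360048, 0.23979123, 0.14928012]), np.float64(0.003989215258757292))
pred (-0.08, 0, 0.154) 0.5385070743043562 0.24189121809339068
pred (0, 0, 0.15) 0.618132122939772 0.23415483458378716
pred (-0.155, 0, 0.079) 0.4638585912086539 0.249144077633644
red [0.37630332 0.14453735 0.05      ] [0.48043641 0.09457321 0.05      ]
clip [0.6477814  0.12924115 0.01      ]
```

Cross-checks hold: the template top triangulates to z=0.151 (0.150 expected) and the bar to z=0.156 (0.154 expected), and both lie on the block fit. I'll move over the lever bar, gripping it on its +y side with the tool's closing line along block x.

move_arm(targets="0.4 0.98 0.15 0.44; 0.4 0.98 0.15 0.44; 0.4 0.98 0.15 0.44; 0.4 0.98 0.15 0.44; 0.4 0.98 0.15 0.44; 0.4 0.98 0.15 0.44; 0.4 0.98 0.15 0.44; 0.4 0.98 0.15 0.44; 0.4 0.98 0.15 0.44; 0.4 0.98 0.15 0.44", gripper=45)

```text
time_s: 0.93
tcp_pos: [0.2929, -0.348, 0.2599]
ee_rot: [[-0.765, -0.644, -0.001], [-0.644, 0.765, 0.001], [0.0, 0.001, -1.0]]
wrist_force: [-1.2, -0.4, 0.7]
gripper_width: 0.522
gripper_force: 0.0
```

move_arm(targets="0.4 0.98 0 0.44; 0.4 0.98 0 0.44; 0.4 0.98 0 0.44; 0.4 0.98 0 0.44; 0.4 0.98 0 0.44; 0.4 0.98 0 0.44; 0.4 0.98 0 0.44; 0.4 0.98 0 0.44; 0.4 0.98 0 0.44; 0.4 0.98 0 0.44")

```text
time_s: 1.77
tcp_pos: [0.3928, -0.1031, 0.2599]
ee_rot: [[-0.468, -0.884, -0.0], [-0.884, 0.468, 0.0], [-0.0, 0.0, -1.0]]
wrist_force: [0.2, -0.1, -0.2]
gripper_width: 0.521
gripper_force: 0.0
```

move_arm(targets="0.4 0.98 0 0.44; 0.4 0.98 0 0.44; 0.4 0.98 0 0.44; 0.4 0.98 0 0.44; 0.4 0.98 0 0.44; 0.4 0.98 0 0.44; 0.4 0.98 0 0.44; 0.4 0.98 0 0.44; 0.4 0.98 0 0.44; 0.4 0.98 0 0.44")

```text
time_s: 2.6
tcp_pos: [0.4929, 0.1417, 0.2596]
ee_rot: [[-0.103, -0.995, -0.001], [-0.995, 0.103, -0.0], [0.0, 0.001, -1.0]]
wrist_force: [0.2, 0.3, 0.7]
gripper_width: 0.521
gripper_force: 0.0
```

move_arm(targets="0.32 0.88 0 0; 0.32 0.88 0 0; 0.32 0.88 0 0; 0.32 0.87 0 0; 0.32 0.87 0 0; 0.32 0.87 0 0; 0 0 0 0; 0 0 -1 0; 0 0 -1 0; 0 0 -1 0")

```text
time_s: 3.43
tcp_pos: [0.5406, 0.2715, 0.1841]
ee_rot: [[-0.105, -0.994, -0.0], [-0.994, 0.105, 0.0], [-0.0, 0.0, -1.0]]
wrist_force: [0.3, 0.6, -0.2]
gripper_width: 0.518
gripper_force: 0.0
```

move_arm(targets="0 0 -0.8 0; 0 0 -0.5 0; 0 0 -0.4 0; 0 0 0 0")

```text
time_s: 3.77
tcp_pos: [0.5395, 0.2705, 0.14]
ee_rot: [[-0.106, -0.994, -0.004], [-0.994, 0.106, -0.003], [0.003, 0.004, -1.0]]
wrist_force: [0.9, -1.3, -0.3]
gripper_width: 0.519
gripper_force: 0.0
```

```bash
python3 - <<'E'
from h import *
s=capture("scene");t=capture("top")
a=cv2.resize(s["image"][150:280,330:460],None,fx=3,fy=3,interpolation=cv2.INTER_CUBIC)
b=cv2.resize(t["image"][130:260,190:320],None,fx=3,fy=3,interpolation=cv2.INTER_CUBIC)
cv2.imwrite("pics/g1.png",np.hstack([a,b]))
E
```

```text
(no output)
```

View pics/g1.png

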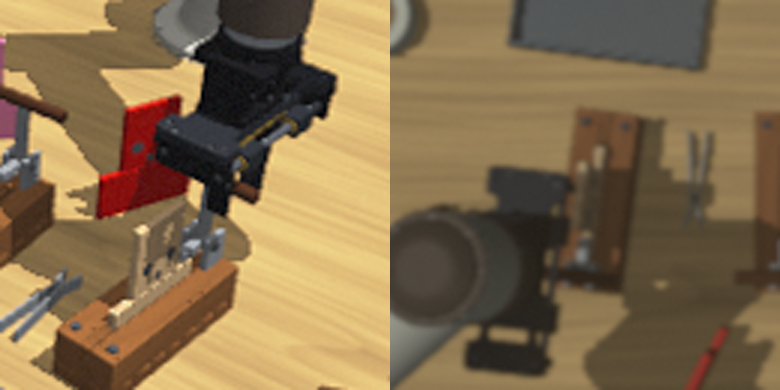

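The fingers straddle the bar's +y half: the bar end shows between the fingers at (245,188) and the tab is untouched. I'll close on it.

move_arm(targets="0 0 0 0; 0 0 0 0; 0 0 0 0; 0 0 0 0; 0 0 0 0; 0 0 0 0", gripper=5)

```text
time_s: 4.37
tcp_pos: [0.5406, 0.2719, 0.1428]
ee_rot: [[-0.105, -0.994, -0.0], [-0.994, 0.105, 0.0], [-0.0, 0.001, -1.0]]
wrist_force: [-1.1, -0.5, 2.4]
gripper_width: 0.159
gripper_force: 30.0
```

move_arm(targets="-0.22 0.02 -0.01 0; -0.22 0.02 -0.02 0; -0.22 0.02 -0.04 0; -0.22 0.02 -0.06 0; -0.21 0.02 -0.08 0; -0.21 0.02 -0.09 0; -0.2 0.02 -0.11 0; -0.19 0.02 -0.12 0; -0.18 0.02 -0.13 0; -0.17 0.02 -0.15 0")

```text
time_s: 5.2
tcp_pos: [0.4936, 0.2783, 0.125]
ee_rot: [[-0.103, -0.995, 0.01], [-0.995, 0.103, 0.004], [-0.005, -0.009, -1.0]]
wrist_force: [6.2, -1.5, 3.6]
gripper_width: 0.159
gripper_force: 30.0
```

```bash
python3 -c "
from h import *
r=sense();print(r['tcp_pos'],r['wrist_force'],r['moment'],r['gripper_width'])"
```

```text
[0.49363626 0.27832196 0.1250459 ] [ 6.16446918 -1.50939511  3.56753099] [-0.46922962 -2.29419146 -0.05770983] 0.15852676231384188
```

move_arm(targets="-0.15 0.02 -0.16 0; -0.15 0.02 -0.17 0; -0.13 0.01 -0.18 0; -0.13 0.01 -0.19 0; -0.1 0.01 -0.2 0; -0.09 0.01 -0.2 0; -0.07 0.01 -0.21 0; -0.06 0.01 -0.22 0; -0.04 0 -0.22 0; -0.03 0 -0.22 0")

```text
time_s: 6.03
tcp_pos: [0.4693, 0.2815, 0.0754]
ee_rot: [[-0.103, -0.995, 0.008], [-0.995, 0.103, 0.005], [-0.006, -0.007, -1.0]]
wrist_force: [3.3, -0.8, 6.0]
gripper_width: 0.165
gripper_force: 30.0
```

move_arm(targets="-0.01 0 -0.12 0; 0 0 -0.06 0; 0 0 0 0; 0 0 0 0")

```text
time_s: 6.37
tcp_pos: [0.4687, 0.2815, 0.0704]
ee_rot: [[-0.103, -0.995, 0.007], [-0.995, 0.103, 0.005], [-0.005, -0.006, -1.0]]
wrist_force: [5.4, 0.8, 4.4]
gripper_width: 0.166
gripper_force: 30.0
```

```bash
python3 - <<'E'
from h import *
s=capture("scene");t=capture("top");print(sense()["wrist_force"])
a=cv2.resize(s["image"][150:280,330:460],None,fx=3,fy=3,interpolation=cv2.INTER_CUBIC)
b=cv2.resize(t["image"][130:260,190:320],None,fx=3,fy=3,interpolation=cv2.INTER_CUBIC)
cv2.imwrite("pics/g2.png",np.hstack([a,b]))
E
```

```text
[5.91605394 1.89648076 4.77130698]
```

View pics/g2.png

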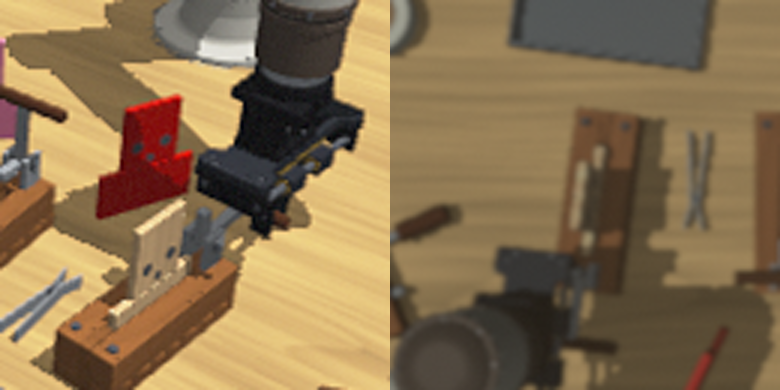

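move_arm(targets="0 0 -0.1 0; 0 0 -0.1 0; 0 0 0 0; 0 0 0 0")

```text
time_s: 6.8
tcp_pos: [0.4687, 0.2815, 0.0684]
ee_rot: [[-0.102, -0.995, 0.007], [-0.995, 0.102, 0.005], [-0.005, -0.007, -1.0]]
wrist_force: [-1.0, -0.9, 21.4]
gripper_width: 0.164
gripper_force: 30.0
```

The lever is against its stop: the force rose to 21 N and the bar stopped dropping. I'll release it, go up and turn over to the template.

move_arm(targets="0 0 0.1 0; 0 0 0 0; 0 0 0 0; 0 0 0 0; 0 0 0.3 0; 0 0 0.8 0; 0 0 1 0; 0 0 1 0; 0 0 1 0.5; 0 0 1 1", gripper=45)

```text
time_s: 7.63
tcp_pos: [0.4653, 0.2788, 0.1945]
ee_rot: [[0.028, -1.0, -0.001], [-1.0, -0.028, -0.001], [0.001, 0.002, -1.0]]
wrist_force: [0.9, 0.4, 0.3]
gripper_width: 0.516
gripper_force: 0.0
```

move_arm(targets="0 0 1 1; 0 0 1 1; 0 0 1 1; 0 0 0 1; 0 0 0 1; 0 0 0 1; 0 0 0 1; 0 0 0 1; 0 0 0 1; 0 0 0 1")

```text
time_s: 8.47
tcp_pos: [0.4654, 0.2789, 0.2681]
ee_rot: [[0.785, -0.619, -0.002], [-0.619, -0.785, -0.001], [-0.0, 0.002, -1.0]]
wrist_force: [-0.2, 0.6, 0.3]
gripper_width: 0.52
gripper_force: 0.0
```

```bash
python3 - <<'E'
from h import *
import pickle
s=capture("scene");t=capture("top");pickle.dump((s,t),open("c1.pkl","wb"));print(sense()["tcp_pos"])
a=cv2.resize(s["image"][170:290,330:430],None,fx=4,fy=4,interpolation=cv2.INTER_CUBIC)
b=cv2.resize(s["image"][170:290,225:325],None,fx=4,fy=4,interpolation=cv2.INTER_CUBIC)
cv2.imwrite("pics/g3.png",np.hstack([a,b]))
E
```

```text
[0.46547845 0.27896555 0.26819636]
```

View pics/g3.png

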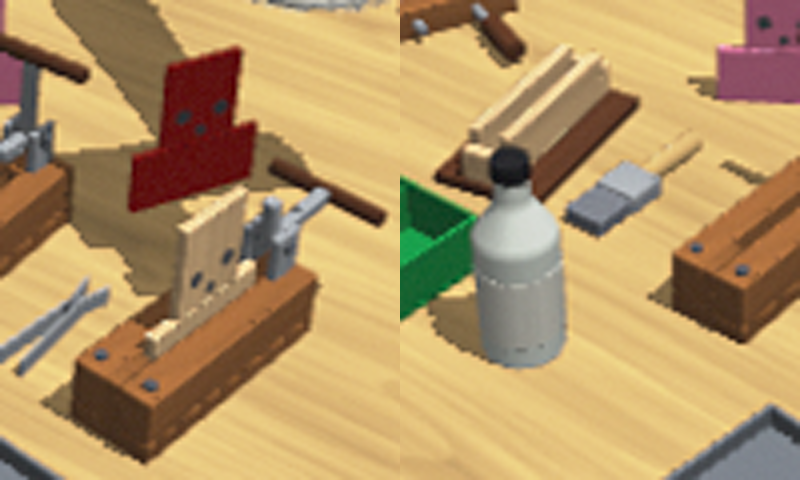

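The red one and the template stand untouched, and the lever handle lies folded down with its bar centre at crop (328,192). I'll check its angle and refine the rack fit with scene points: fence tops at right-crop (570,48), (607,62) and (515,145), and base corners at (437,178) and (638,98).

```bash
cat >> fit.py <<'E'
print("----")
s,t=pickle.load(open("c1.pkl","rb"))
for th in (1.3,1.4,1.5,1.57):
    P=(-.08-.075*np.sin(th),0,.079+.075*np.cos(th)); w=[b[0]+c*P[0]-n*P[1],b[1]+n*P[0]+c*P[1],P[2]]; print(th,(proj(s,w)[0]-[330,170])*4+1.5)
R=lambda u,v:S(u-400,v)
f=.057
print("rack2");r=fit([((.09,.05,.012),t,Tp(628,85)),((.09,-.05,.012),t,Tp(740,64)),((-.09,-.05,.012),t,Tp(783,267)),((-.09,.05,.012),t,Tp(670,290)),
 ((.09,-.05,.012),s,R(436,178)),((-.09,.05,.012),s,R(639,97))],[.6,-.2,0.2])
# fit by edge overlay
im=s["image"].copy()
def w(P):c,n=np.cos(r[2]),np.sin(r[2]);return [r[0]+c*P[0]-n*P[1],r[1]+n*P[0]+c*P[1],P[2]]
def draw(im,cam,k,o):
    im=cv2.resize(im,None,fx=k,fy=k,interpolation=cv2.INTER_CUBIC)
    for q,col in (((.09,.05,.012),(0,0,255)),((.075,.009,.057),(0,255,0)),((.075,.021,.057),(255,0,0))):
        pts=[w((a*q[0],d*q[1],q[2])) for a,d in((1,1),(1,-1),(-1,-1),(-1,1))]
        cv2.polylines(im,[((proj(cam,pts)+.5)*k-.5).round().astype(int)],True,col,1)
    return im[o[1]*k:o[1]*k+480,o[0]*k:o[0]*k+400]
cv2.imwrite("pics/rk.png",np.hstack([draw(s["image"],s,6,(225,170)),draw(t["image"],t,6,(370,160))]))
E
python3 fit.py | sed -n '/----/,$p'
```

```text
----
1.3 [321.15920368 176.74043255]
1.4 [321.04962989 183.6265273 ]
1.5 [320.39150375 191.00397382]
1.57 [319.61053671 196.42219056]
rack2
[ 0.6198 -0.2394] 12.09 res px [-0.9 -0.1 -0.2 -0.7  0.6  0.5 -0.2  0.7 -1.  -0.9  0.1  0.4]
```

View pics/rk.png

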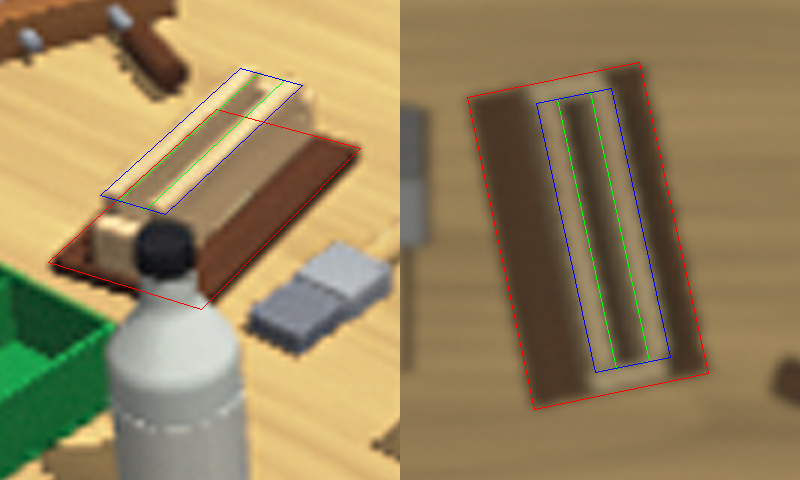

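The lever check predicts v=191 at 1.5 rad against 192 seen, so it is fully open. The rack base outline fits, but the fences look a few mm toward +y, so I'll measure brightness profiles across the slot in the fence-top plane.

```bash
cat >> fit.py <<'E'
print("====")
ys=np.arange(-.036,.037,.002); xs=np.linspace(-.055,.055,45)
for cam,nm in((t,"top"),(s,"scene")):
    g=cv2.cvtColor(cam["image"],cv2.COLOR_BGR2GRAY).astype(np.float32)
    for half in (xs[xs<0],xs[xs>0],xs):
        P=np.array([w((x,y,.057)) for y in ys for x in half]); q=proj(cam,P).astype(np.float32)
        v=cv2.remap(g,q[:,0].reshape(len(ys),-1),q[:,1].reshape(len(ys),-1),cv2.INTER_LINEAR).mean(1)
        print(nm,*[f"{1000*y:.0f}:{a:.0f}" for y,a in zip(ys,v)])
E
python3 fit.py | sed -n '/====/,$p'
```

```text
====
top -36:69 -34:60 -32:56 -30:53 -28:53 -26:59 -24:72 -22:92 -20:112 -18:128 -16:137 -14:138 -12:132 -10:120 -8:105 -6:91 -4:80 -2:72 0:64 2:59 4:61 6:73 8:93 10:113 12:129 14:138 16:139 18:132 20:121 22:105 24:91 26:80 28:72 30:66 32:62 34:60 36:60
top -36:67 -34:60 -32:56 -30:54 -28:53 -26:59 -24:73 -22:91 -20:110 -18:124 -16:131 -14:132 -12:126 -10:115 -8:101 -6:89 -4:79 -2:70 0:62 2:57 4:60 6:72 8:91 10:109 12:124 14:131 16:131 18:125 20:114 22:100 24:88 26:79 28:72 30:67 32:63 34:61 36:60
top -36:68 -34:60 -32:56 -30:53 -28:53 -26:59 -24:73 -22:92 -20:111 -18:126 -16:134 -14:135 -12:129 -10:118 -8:103 -6:90 -4:79 -2:71 0:63 2:58 4:61 6:73 8:92 10:111 12:126 14:134 16:135 18:129 20:117 22:103 24:90 26:79 28:72 30:66 32:63 34:61 36:60
scene -36:193 -34:197 -32:197 -30:196 -28:195 -26:193 -24:195 -22:203 -20:213 -18:219 -16:221 -14:217 -12:201 -10:174 -8:149 -6:135 -4:129 -2:126 0:125 2:125 4:132 6:151 8:178 10:205 12:220 14:223 16:218 18:200 20:172 22:149 24:135 26:129 28:127 30:127 32:128 34:130 36:133
scene -36:197 -34:197 -32:197 -30:196 -28:195 -26:194 -24:196 -22:202 -20:208 -18:212 -16:214 -14:209 -12:192 -10:163 -8:140 -6:128 -4:126 -2:126 0:127 2:129 4:136 6:154 8:181 10:204 12:213 14:215 16:210 18:193 20:166 22:140 24:128 26:126 28:127 30:129 32:132 34:134 36:135
scene -36:195 -34:197 -32:197 -30:196 -28:195 -26:194 -24:196 -22:202 -20:210 -18:216 -16:218 -14:213 -12:196 -10:168 -8:144 -6:132 -4:127 -2:126 0:126 2:127 4:134 6:152 8:180 10:204 12:216 14:219 16:214 18:197 20:169 22:144 24:132 26:127 28:127 30:128 32:130 34:132 36:134
```

The top and scene edges agree: the slot centre is about 0.8 mm toward −y of the fit, giving (0.620, −0.240) at yaw 12.1°. Moving over the template now.

move_arm(targets="0.77 -0.22 0 0.81; 0.77 -0.22 0 0.81; 0.77 -0.22 0 0.81; 0.77 -0.22 0 0.81; 0.76 -0.22 0 0.81; 0.76 -0.22 0 0.81; 0.76 -0.23 0 0.8; 0.76 -0.23 0 0.8; 0 0 -0.5 0; 0 0 -1 0")

```text
time_s: 9.4
tcp_pos: [0.6214, 0.2348, 0.2332]
ee_rot: [[0.994, -0.112, 0.005], [-0.112, -0.994, 0.002], [0.005, -0.003, -1.0]]
wrist_force: [-0.1, 0.5, 0.7]
gripper_width: 0.519
gripper_force: 0.0
```

move_arm(targets="0 0 -1 0; 0 0 -1 0; 0 0 -1 0; 0 0 -0.7 0; 0 0 -0.5 0; 0 0 -0.4 0; 0 0 0 0; 0 0 0 0")

```text
time_s: 10.07
tcp_pos: [0.6189, 0.2347, 0.1159]
ee_rot: [[0.994, -0.109, -0.001], [-0.109, -0.994, -0.001], [-0.001, 0.001, -1.0]]
wrist_force: [0.8, 0.1, 0.4]
gripper_width: 0.518
gripper_force: 0.0
```

```bash
python3 - <<'E'
from h import *
s=capture("scene");t=capture("top");r=sense();print(r["tcp_pos"],r["ee_rot"][:,0],r["wrist_force"])
a=cv2.resize(s["image"][150:280,330:460],None,fx=3,fy=3,interpolation=cv2.INTER_CUBIC)
b=cv2.resize(t["image"][130:260,190:320],None,fx=3,fy=3,interpolation=cv2.INTER_CUBIC)
cv2.imwrite("pics/g4.png",np.hstack([a,b]))
E
```

```text
[0.61963342 0.23514832 0.11729214] [ 0.99407566 -0.10867555  0.00178838] [-0.00188021  0.92118011  0.74617406]
```

View pics/g4.png

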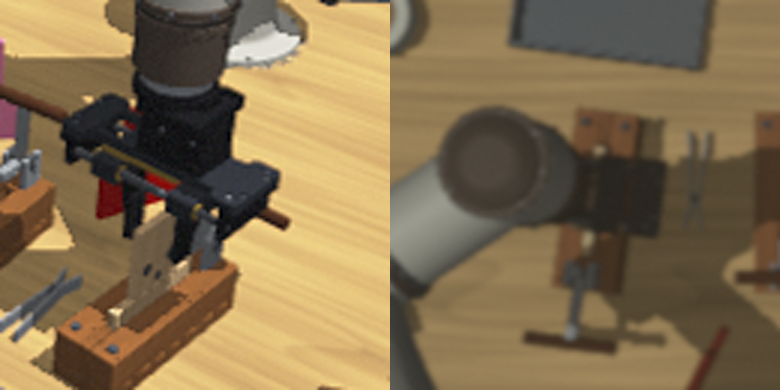

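The fingers straddle the tab and the lever stays open at the right-hand panel (575,342). I'll close on the tab.

move_arm(targets="0 0 0 0; 0 0 0 0; 0 0 0 0; 0 0 0 0; 0 0 0 0; 0 0 0 0; 0 0 0 0", gripper=3)

```text
time_s: 10.75
tcp_pos: [0.619, 0.2348, 0.1161]
ee_rot: [[0.994, -0.108, 0.0], [-0.108, -0.994, 0.0], [0.0, -0.0, -1.0]]
wrist_force: [-0.5, -0.1, 0.6]
gripper_width: 0.1
gripper_force: 30.0
```

move_arm(targets="0 0 0.2 0; 0 0 0.3 0; 0 0 0.3 0; 0 0 0 0")

```text
time_s: 11.08
tcp_pos: [0.6202, 0.2354, 0.1387]
ee_rot: [[0.994, -0.108, 0.004], [-0.108, -0.994, 0.002], [0.004, -0.002, -1.0]]
wrist_force: [-0.3, 0.7, 0.0]
gripper_width: 0.1
gripper_force: 30.0
```

move_arm(targets="0 0 0.5 0; 0 0 0.7 0; 0 0 0.8 0; 0 0 1 0; 0 0 1 0; 0 0 1 0; 0 0 1 0; 0 0 0.6 0; 0 0 0.4 0; 0 0 0 0")

```text
time_s: 11.92
tcp_pos: [0.6197, 0.2351, 0.314]
ee_rot: [[0.994, -0.108, 0.005], [-0.108, -0.994, 0.002], [0.004, -0.003, -1.0]]
wrist_force: [1.3, 0.7, -0.4]
gripper_width: 0.1
gripper_force: 30.0
```

move_arm(targets="0 -0.5 0 0.1; 0 -0.8 0 0.2; 0 -1 0 0.2; 0 -1 0 0.2; 0 -1 0 0.2; 0 -1 0 0.2; 0 -1 0 0.2; 0 -1 0 0.2; 0 -1 0 0.2; 0 -1 0 0.2")

```text
time_s: 12.75
tcp_pos: [0.6177, 0.0003, 0.3089]
ee_rot: [[0.998, 0.058, -0.004], [0.058, -0.998, -0.0], [-0.004, 0.0, -1.0]]
wrist_force: [-0.2, -0.2, -1.0]
gripper_width: 0.103
gripper_force: 30.0
```

move_arm(targets="0 -1 0 0.2; 0 -1 0 0.2; 0 -1 0 0.2; 0 -1 0 0.2; 0 -1 0 0.2; 0 -1 0 0.2; 0 -1 0 0.2; 0 -1 0 0.2; 0 -1 0 0.16; 0 -0.7 0 0")

```text
time_s: 13.58
tcp_pos: [0.6174, -0.2426, 0.3086]
ee_rot: [[0.978, 0.208, -0.004], [0.208, -0.978, 0.001], [-0.004, -0.002, -1.0]]
wrist_force: [-0.2, -0.3, -0.2]
gripper_width: 0.101
gripper_force: 30.0
```

move_arm(targets="0 0 0 0; 0 0 0 0; 0 0 0 0; 0 0 0 0")

```text
time_s: 13.92
tcp_pos: [0.6186, -0.2395, 0.3104]
ee_rot: [[0.978, 0.21, -0.001], [0.21, -0.978, 0.0], [-0.001, -0.001, -1.0]]
wrist_force: [0.2, 0.5, -1.3]
gripper_width: 0.101
gripper_force: 30.0
```

```bash
python3 - <<'E'
from h import *
import pickle
s=capture("scene");t=capture("top");r=sense();print(r["tcp_pos"],r["ee_rot"][:,0],r["wrist_force"],r["gripper_width"])
pickle.dump((s,t),open("c2.pkl","wb"))
p=r["tcp_pos"];a=np.arctan2(r["ee_rot"][1,0],r["ee_rot"][0,0]);c,n=np.cos(a),np.sin(a)
im=cv2.resize(s["image"],None,fx=5,fy=5,interpolation=cv2.INTER_CUBIC)
b0=p[2]-.101
q=proj(s,[[p[0]+c*x,p[1]+n*x,b0+z] for x,z in((-.06,0),(.06,0),(.06,.055),(.035,.055),(.035,.135),(-.035,.135),(-.035,.055),(-.06,.055))])
cv2.polylines(im,[((q+.5)*5-.5).round().astype(int)],True,(0,255,0),1)
o=((q.mean(0)*5)-[375,280]).astype(int)
cv2.imwrite("pics/g5.png",im[max(o[1],0):max(o[1],0)+560,o[0]:o[0]+750])
E
```

```text
[ 0.61892691 -0.239279    0.31098884] [ 9.77578121e-01  2.10572993e-01 -1.76727037e-04] [-0.0719196   0.13724968 -1.30716266] 0.10009521645223023
```

View pics/g5.png

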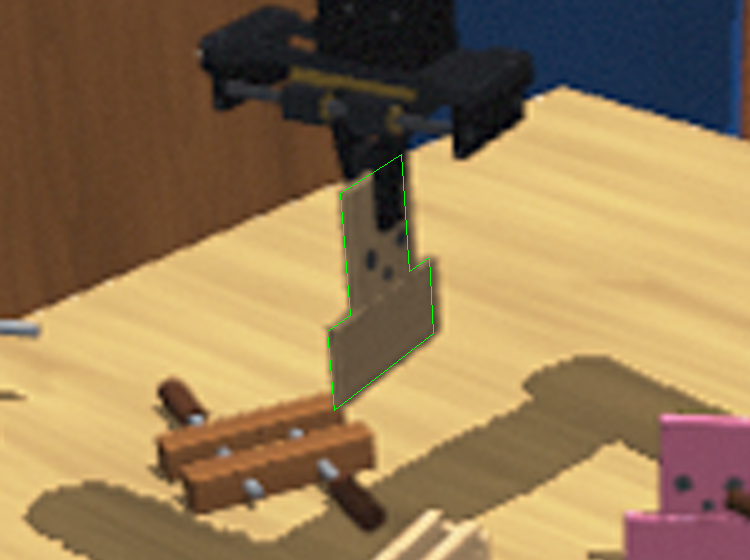

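The template hangs upright and matches the predicted outline in green, and the rack's fences lie beneath it. I'll make a small correction and lower it.

move_arm(targets="0.04 -0.04 -0.5 0; 0 0 -0.8 0; 0 0 -1 0; 0 0 -1 0; 0 0 -1 0; 0 0 -0.8 0; 0 0 -0.5 0; 0 0 0 0; 0 0 0 0; 0 0 0 0")

```text
time_s: 14.85
tcp_pos: [0.6209, -0.2411, 0.1726]
ee_rot: [[0.978, 0.21, 0.002], [0.21, -0.978, -0.001], [0.002, 0.001, -1.0]]
wrist_force: [0.2, -0.1, 0.3]
gripper_width: 0.099
gripper_force: 30.0
```

```bash
python3 -c "
from h import *
r=sense();print(r['tcp_pos'],r['wrist_force'],np.degrees(np.arctan2(r['ee_rot'][1,0],r['ee_rot'][0,0])))"
```

```text
[ 0.62088953 -0.24107821  0.17257863] [ 0.21324189 -0.09016277  0.28279459] 12.13662573571319
```

move_arm(targets="0 0 -0.2 0; 0 0 -0.3 0; 0 0 -0.3 0; 0 0 -0.3 0; 0 0 -0.3 0; 0 0 -0.3 0; 0 0 -0.2 0; 0 0 -0.2 0; 0 0 0 0; 0 0 0 0")

```text
time_s: 15.68
tcp_pos: [0.6199, -0.2412, 0.1182]
ee_rot: [[0.978, 0.209, -0.001], [0.209, -0.978, -0.0], [-0.001, -0.0, -1.0]]
wrist_force: [0.2, 0.7, -0.9]
gripper_width: 0.103
gripper_force: 30.0
```

No contact force, and the bottom is at about 17 mm. I'll ease it down to the floor.

move_arm(targets="0 0 -0.05 0; 0 0 -0.05 0; 0 0 -0.04 0; 0 0 -0.03 0; 0 0 0 0; 0 0 0 0")

```text
time_s: 16.18
tcp_pos: [0.62, -0.2412, 0.1144]
ee_rot: [[0.978, 0.209, 0.0], [0.209, -0.978, -0.0], [0.0, 0.0, -1.0]]
wrist_force: [-0.1, 0.1, -1.5]
gripper_width: 0.098
gripper_force: 30.0
```

move_arm(targets="0 0 -0.03 0; 0 0 -0.02 0; 0 0 0 0; 0 0 0 0; 0 0 0 0")

```text
time_s: 16.6
tcp_pos: [0.6201, -0.2412, 0.1131]
ee_rot: [[0.978, 0.209, 0.0], [0.209, -0.978, -0.0], [0.0, 0.0, -1.0]]
wrist_force: [0.1, 0.9, -0.1]
gripper_width: 0.099
gripper_force: 30.0
```

move_arm(targets="0 0 -0.03 0; 0 0 -0.02 0; 0 0 0 0; 0 0 0 0")

```text
time_s: 16.93
tcp_pos: [0.6202, -0.2414, 0.1131]
ee_rot: [[0.978, 0.21, 0.001], [0.21, -0.978, -0.001], [0.001, 0.001, -1.0]]
wrist_force: [-1.6, 0.5, 5.2]
gripper_width: 0.101
gripper_force: 30.0
```

The floor is reached: z holds at 0.113 and the force turned to +5 N. I'll release gently and retreat straight up.

move_arm(targets="0 0 0.02 0; 0 0 0 0; 0 0 0 0", gripper=11)

```text
time_s: 17.18
tcp_pos: [0.6198, -0.2411, 0.1118]
ee_rot: [[0.978, 0.209, -0.0], [0.209, -0.978, 0.0], [-0.0, -0.0, -1.0]]
wrist_force: [-0.1, 0.4, -0.5]
gripper_width: 0.127
gripper_force: 0.0
```

move_arm(targets="0 0 0 0; 0 0 0 0; 0 0 0 0; 0 0 0 0", gripper=40)

```text
time_s: 17.52
tcp_pos: [0.6199, -0.2412, 0.1121]
ee_rot: [[0.978, 0.209, -0.0], [0.209, -0.978, 0.0], [-0.0, -0.0, -1.0]]
wrist_force: [0.7, -0.7, -1.0]
gripper_width: 0.343
gripper_force: 0.0
```

move_arm(targets="0 0 0.2 0; 0 0 0.4 0; 0 0 0.6 0; 0 0 0.8 0; 0 0 1 0; 0 0 1 0; 0 0 1 0; 0 0 1 0; 0 0 1 0; 0 0 0 0")

```text
time_s: 18.35
tcp_pos: [0.6221, -0.2424, 0.2956]
ee_rot: [[0.978, 0.21, 0.013], [0.21, -0.978, -0.005], [0.011, 0.007, -1.0]]
wrist_force: [0.4, -0.8, 1.5]
gripper_width: 0.456
gripper_force: 0.0
```

```bash
cat > chk.py <<'E'
from h import *
import pickle
s0,_=pickle.load(open("c1.pkl","rb")); s=capture("scene"); t=capture("top")
r=sense();print(r["tcp_pos"],r["wrist_force"])
# predicted template (face +y side) mask in the rack vs. what is there
a=np.radians(12.1);c,n=np.cos(a),np.sin(a)
out=[(-.06,0),(.06,0),(.06,.055),(.035,.055),(.035,.135),(-.035,.135),(-.035,.055),(-.06,.055)]
d=cv2.absdiff(s["image"],s0["image"]).max(2)
hsv=cv2.cvtColor(s["image"],cv2.COLOR_BGR2HSV)
for z in (.147,.12,.1,.075):   # changed span of columns along rows through the tab at centre height z
    L=proj(s,[[.62+c*x,-.2402+n*x,z] for x in(-.035,.035)]); m=L.mean(0)
    row=int(round(m[1])); cols=np.arange(int(m[0])-25,int(m[0])+26)
    print(z,"pred ends",L.round(1).tolist(),"row",row,"diff",d[row,cols].tolist())
# block region: template gone, lever bar still down
m=proj(s,[.618,.234,.12])[0].astype(int);print("tab site diff",d[m[1]-3:m[1]+4,m[0]-3:m[0]+4].mean())
m=np.array([411,218]);print("bar diff",d[m[1]-4:m[1]+5,m[0]-8:m[0]+9].mean())
# outline fit: shift & lean search on diff mask
M=(d>25).astype(np.uint8)
best=[]
box=(slice(90,260),slice(200,330))
for lean in np.radians(np.arange(-14,15,2)):
  for dx in np.arange(-.014,.015,.004):
    for dz in (0,.005,.01,.02):
      P=[]
      for x,z in out:
        y=np.sin(lean)*z; X=x+dx; P.append([.62+c*X-n*y,-.2402+n*X+c*y,.012+dz+z*np.cos(lean)])
      q=proj(s,P); tab=np.zeros(M.shape,np.uint8); cv2.fillPoly(tab,[q[[3,4,5,6]].round().astype(int)],1)
      e=M[box]; g=tab[box]; best.append((int((g&e).sum())-int((g&(1-e)).sum())*2,np.degrees(lean).round(),round(dx,3),dz))
print(sorted(best,reverse=True)[:8])
E
python3 chk.py
```

```text
[ 0.62035195 -0.24125205  0.28975586] [-0.26912817 -0.4583433  -0.91880674]
0.147 pred ends [[262.3, 165.0], [251.1, 174.5]] row 170 diff [3, 4, 5, 2, 2, 3, 2, 1, 3, 3, 2, 2, 1, 5, 4, 3, 3, 2, 0, 4, 2, 2, 22, 45, 38, 58, 47, 58, 68, 83, 83, 80, 80, 85, 105, 104, 101, 101, 101, 99, 100, 101, 99, 98, 100, 101, 101, 101, 100, 100, 101]
0.12 pred ends [[262.8, 172.0], [251.7, 181.6]] row 177 diff [4, 3, 1, 5, 4, 3, 4, 3, 1, 1, 4, 1, 4, 2, 5, 16, 29, 41, 35, 15, 17, 85, 133, 130, 108, 78, 81, 79, 76, 80, 75, 78, 86, 100, 99, 101, 102, 101, 101, 103, 100, 101, 100, 99, 101, 100, 101, 101, 101, 100, 102]
0.1 pred ends [[263.1, 177.0], [252.1, 186.7]] row 182 diff [3, 3, 4, 3, 2, 3, 3, 5, 1, 4, 17, 69, 78, 99, 86, 4, 1, 5, 8, 17, 56, 67, 98, 100, 30, 55, 59, 63, 61, 71, 76, 75, 89, 30, 25, 76, 41, 115, 106, 106, 104, 104, 110, 64, 10, 9, 2, 1, 1, 2, 6]
0.075 pred ends [[263.5, 183.2], [252.6, 193.1]] row 188 diff [73, 80, 106, 101, 101, 100, 102, 100, 99, 102, 102, 102, 103, 100, 98, 102, 101, 103, 106, 115, 106, 82, 67, 59, 83, 89, 104, 91, 8, 18, 6, 8, 4, 2, 4, 2, 2, 5, 3, 4, 2, 2, 2, 2, 4, 3, 1, 7, 2, 2, 5]
tab site diff 58.91836734693877
bar diff 5.405228758169935
[(241, np.float64(2.0), np.float64(0.002), 0.005), (241, np.float64(0.0), np.float64(-0.002), 0.005), (234, np.float64(-2.0), np.float64(-0.006), 0), (231, np.float64(4.0), np.float64(0.01), 0.01), (230, np.float64(0.0), np.float64(-0.002), 0), (230, np.float64(-2.0), np.float64(-0.01), 0), (229, np.float64(6.0), np.float64(0.014), 0.01), (229, np.float64(2.0), np.float64(-0.006), 0.005)]
```

move_arm(targets="-0.5 -1 0.3 0; -0.5 -1 0.3 0; -0.5 -1 0 0; -0.5 -1 0 0; -0.5 -1 0 0; -0.5 -1 0 0; -0.5 -1 0 0; -0.5 -1 0 0; -0.5 -1 0 0; 0 0 0 0")

```text
time_s: 19.28
tcp_pos: [0.5044, -0.4697, 0.3004]
ee_rot: [[0.979, 0.204, -0.003], [0.204, -0.979, 0.001], [-0.003, -0.002, -1.0]]
wrist_force: [-0.2, 0.6, 0.2]
gripper_width: 0.46
gripper_force: 0.0
```

```bash
cat >> chk.py <<'E'
print("====")
ys=np.arange(-.03,.031,.003); g=cv2.cvtColor(t["image"],cv2.COLOR_BGR2GRAY).astype(np.float32)
for z,X in((.147,np.linspace(-.03,.03,13)),(.067,np.linspace(.042,.056,5)),(.067,np.linspace(-.056,-.042,5))):
    q=proj(t,np.array([[.62+c*x-n*y,-.2402+n*x+c*y,z] for y in ys for x in X])).astype(np.float32)
    v=cv2.remap(g,q[:,0].reshape(len(ys),-1),q[:,1].reshape(len(ys),-1),cv2.INTER_LINEAR).mean(1)
    print(z,*[f"{1000*y:.0f}:{a:.0f}" for y,a in zip(ys,v)])
E
python3 chk.py | tail -6
```

```text
bar diff 6.1568627450980395
[(235, np.float64(2.0), np.float64(0.002), 0.005), (228, np.float64(4.0), np.float64(0.002), 0.005), (226, np.float64(6.0), np.float64(0.014), 0.01), (225, np.float64(2.0), np.float64(-0.002), 0.005), (224, np.float64(0.0), np.float64(-0.002), 0), (223, np.float64(0.0), np.float64(-0.002), 0.005), (222, np.float64(4.0), np.float64(0.01), 0.01), (221, np.float64(6.0), np.float64(0.01), 0.01)]
====
0.147 -30:90 -27:82 -24:80 -21:77 -18:69 -15:58 -12:50 -9:52 -6:71 -3:101 -0:123 3:124 6:107 9:87 12:77 15:75 18:76 21:77 24:81 27:96 30:117
0.067 -30:54 -27:51 -24:54 -21:73 -18:100 -15:120 -12:124 -9:115 -6:105 -3:108 -0:120 3:121 6:106 9:94 12:103 15:120 18:124 21:115 24:98 27:81 30:70
0.067 -30:55 -27:51 -24:52 -21:68 -18:97 -15:122 -12:132 -9:126 -6:114 -3:114 -0:125 3:125 6:110 9:96 12:106 15:125 18:134 21:127 24:107 27:86 30:71
```

The tab top and the foot are both centred in the slot with no lean, seated on its floor. The lever is still open, so I'm handing in.

```bash
python3 -c "
from station import *
print(finish_job())"
```

```text
the job is handed in; nothing more can be done
None
```

The job is handed in at about 19 s on the robot clock: the loaded block's lever is fully open, and the template stands upright, tab up, on the floor of the rack's wide slot; by my force readings and camera checks nothing else was touched.

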